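# Set a dust-extraction shutter to half-open

## Robot

A 6-joint arm with a two-finger parallel gripper is mounted at the origin on the work surface. World frame = base frame: x ahead of the robot, y to its left, z up, the work surface at z = 0. Lengths are in m, angles in rad, forces in N, time in s.
With the tool pointing down it reaches from about 0.25 to 0.8 m from the base axis. Payload 3.9 kg.
Tool frame: the origin (TCP) lies on the centre line of the jaws, within the pads' length; the fingertips stand 11 mm ahead of it and the grasp point (between the pads) lies 8 mm behind it; z points along the fingers, y is the line along which they close (so a half turn about z gives the same grasp; the last joint's range is limited). The gripper opens to 85 mm and grips with 20 to 120 N. Pads are 22 mm wide; open, the fingers measure 114 mm over their backs; the gripper's body (76 mm by 85 mm) begins 54 mm behind the grasp point. The pads swing forward as they close: fully open they stand 13 mm farther back than shut.
Start: joints at [-1.163, 0.26, -0.138, 1.173, 0, 1.571], TCP at [0.208, -0.482, 0.242] pointing down, gripper open.
Joint ranges: [-2.78, 2.78], [-0.83, 1.72], [-1.28, 1.37], [-1.9, 2.12], [-1.57, 1.48], [-3.14, 3.14]. Speed limits (rad/s): [2.57, 2.57, 3.14, 3.14, 3.14, 3.14].

## Interface

Orientations are given as [roll, pitch, yaw] about the fixed x, y, z axes, in that order (R = Rz(yaw) Ry(pitch) Rx(roll)).
In Python, from cell import robot, eyes gives the robot as it stands. The module is installed in compiled form; this text tells all that it offers.
- The arm moves only by the tool arm_command, never from a script. Its argument "plan" is one flat list of numbers, 6 for each row, row after row: the shift along the tool's x, y, z in m, then the turn, a rotation vector about the tool's x, y, z in degrees. A call has 1 to 8 rows; each row is the pose to reach, as a shift and turn from the pose commanded when the call began, along the tool's axes at that moment; what a row does not reach only later rows make up. A row lasts 1/8 s, in which the tool goes at most 62.5 mm and 10.7 degrees, less where a joint would pass 70% of its speed; a pose out of reach is approached as far as the arm can. A call with a gripper value outside its range is refused whole. "grip" is the opening, from 0 (shut) to 1 (fully open), set as the call begins (left out, the last holds). The fingers move at their own pace and stop on an object; "force" is the grip in N (left out, the last holds). Time passes only in rows, so rows that repeat a pose let the fingers close. It gives the time, the measured TCP pose, the force, the opening and the grip force at its end, in the units of the state.
- robot.get_state(): the state, without advancing time (a new reading comes with each control period).
- eyes.camera(name): name is "scene" or "side" or "wrist"; returns the picture (384x512x3 uint8, blue, green, red); there is no depth.
- eyes.camera_params(name): a dict with "fx", "fy", "cx", "cy" (pixels), "xyz" and "rotation" of the camera in the world. Camera axes: x right, y down, z forward; pixel columns grow to the right and rows downward; lengths in m; the calibration is good to about 2 mm. A picture is of the moment at which its call begins: read the wrist's pose just before it. camera_params takes no time and is no camera call; for the wrist camera it gives the pose at the moment of the call.
- robot.hand_in(): hands the job in; it is judged then, once.
The state is a dict: "time": time; "joints": joint angles; "qvel": joint speeds; "joint_efforts": joint torques, N m; "tool_pos": TCP position; "tool_rot": TCP orientation; "ft_force": force on the tool from outside, world axes, zero at the start; "torque": the same for the moment, N m; "width": opening from 0.0 (shut) to 1.0 (fully open); "grasp_force": force on a finger pad.
Only numpy, scipy, OpenCV 4.12 (cv2) and the standard library are available. Lean on these libraries where they do the work, as an engineer would, in place of code of your own. Each camera call takes 0.05 s, during which the arm holds its last target. There are 200 camera calls.

## Task

The bowl is about to be dry-sanded, so set the blue dust-extraction box to half-open: draw its red-knobbed bolt all the way out, push the orange shutter tab along until the plate clicks into its next stop (half-open, yellow mark) without letting it run on towards the green mark, then push the bolt fully home again to lock it. Leave the bowl, the tumbler and the sanding block where they are.

Things in the scene. Friction and masses are not known exactly. Their poses are not given: they have to be found in the camera images.
- gate_box: Fixed blue box, 220 (its x) x 270 (its y) x 75 mm high; origin at the centre of its underside, z up. Its x points from the bolt side (towards the robot) to the side with the pipe stub; the shutter opens along its +y. Rails beside the plate reach 88 mm above the bench; the bolt's low channel and strap at its y = 0 reach 102 mm. Red, yellow, green marks on the far rail: shut, half, open.
- port (a point): Centre of the round black port, 80 mm across, in the box's deck at its own (20, -50, 75) mm. The steel shutter plate (100 mm along the box's x, 110 mm along its y, top 83 mm above the bench) covers it when shut, half of it when half-open. A black line on the plate points at the mark of its stop.
- shutter (a joint): Plate travel in m along the box's +y. Spring stops 50 mm apart: 0 shut (start), 0.05 half-open, 0.10 open (end). Leaving a stop takes up to 10 N; 25 mm on from shut it passes a crest and runs by itself into half-open in about 0.5 s, ahead of the pusher; 25 mm past half-open it would snap to open. Near a stop it settles within about 2 mm. With the bolt home it has only about 5 mm of play.
- shutter_tab (a point): Centre of the orange upright tab on the plate: 70 mm along the box's x, 10 mm thick along its y, 50 mm tall (83 to 133 mm above the bench; the point is at 108 mm). It moves with the plate; at shut it is at the box's own (20, -50) mm. Clear all round, but for two brass teeth (tops at 97 mm) on the plate's edge nearest the bolt.
- bolt (a joint): Withdrawal in m of the locking bolt: 0 = fully home (nose between the plate's brass teeth, plate locked), 0.03 = fully drawn out along the box's -x, at a hard end stop. It slides with about 3 N of friction and stays where it is left. It can only go home when the plate is within about 5 mm of a stop.
- bolt_knob (a point): Centre (half-way up) of the red upright knob on the bolt: a post of 16 mm diameter, 97 to 145 mm above the bench (the point is at 121 mm). Fully home it is at the box's own (-62, 0) mm, drawn out at (-92, 0) mm. Free on all sides above 102 mm (the orange tab begins 39 mm farther on towards the box's +x).
- bowl: Loose off-white carved stoneware bowl, 188 mm across, 62 mm high, beyond the box's +y end; origin at the centre of its underside. To be left alone.
- tumbler: Loose off-white stoneware tumbler, 94 mm across, 92 mm high, beyond the box's -y end; origin at the centre of its underside. To be left alone.
- sanding_block: Loose cork sanding block, 65 x 110 x 33 mm, lying beyond the box's far (+x) side; origin at the centre of its underside. To be left alone.

How it is judged:
On the way, in this order (a step that is already met when the one before it is completed fails the run):
1. the bolt is drawn out while the shutter is still shut (value of joint bolt above 0.022 m and value of joint shutter below 0.012 m), for 0.1 s.
2. the shutter rests in the half-open stop with the bolt still out (value of joint shutter between 0.045 and 0.055 m and value of joint bolt above 0.017 m), for 0.3 s.
At the end, for the whole second after the job is handed in: The shutter is at rest in the half-open stop (50 mm, within 5 mm) and the bolt is home (within 6 mm) (value of joint shutter between 0.045 and 0.055 m and value of joint bolt below 0.006 m and velocity of joint shutter between -0.01 and 0.01 m/s); the robot touches nothing.
It fails at once if the shutter runs on more than 20 mm past half-open (value of joint shutter above 0.07 m).
It fails at once if the bowl is moved more than 30 mm (distance of bowl from where it was at the start of the episode above 0.03 m).
It fails at once if the tumbler is moved more than 30 mm (distance of tumbler from where it was at the start of the episode above 0.03 m).
It fails at once if the sanding block is moved more than 30 mm (distance of sanding_block from where it was at the start of the episode above 0.03 m).
It also fails if it takes over 62 s, if anything falls off the work surface, if the arm or the gripper's body presses on something with over 40 N, if the wrist force passes 120 N, or if a joint passes its speed limit or range.

## Working session

There is one attempt and no reset: what is moved stays moved. The work goes in short steps, Python scripts to look and compute and a tool call to move; the robot and the scene stay as the last step left them, time stands still between calls to the robot, and variables do not carry over. Pictures are saved under pics/ and viewed, at most 10 in all, crops included, and the job is handed in when it is done.

Besides the shell and the picture viewer there is one more tool, called after ">>>" as name(argument=value, ...) on one line, values as JSON. arm_command: Moves the arm, as the interface text tells. Its arguments: {"type":"object","properties":{"plan":{"type":"array","items":{"type":"number"}},"grip":{"type":"number"},"force":{"type":"number"}},"required":["plan"]}

```bash
mkdir -p pics; cat > h.py <<'E'
import numpy as np, cv2
from cell import robot, eyes
def ray(p,u,v):
    d=np.array([(u-p['cx'])/p['fx'],(v-p['cy'])/p['fy'],1.]); return np.array(p['xyz']),np.array(p['rotation']).reshape(3,3)@d
def onz(p,u,v,z):
    o,d=ray(p,u,v); return o+d*(z-o[2])/d[2]
def px(p,X):
    c=np.array(p['rotation']).reshape(3,3).T@(np.array(X)-p['xyz']); return p['fx']*c[0]/c[2]+p['cx'],p['fy']*c[1]/c[2]+p['cy']
E
python3 - <<'E'
from h import *
a=[]
for n in("scene","side"):
    i=eyes.camera(n); cv2.imwrite(f"pics/{n}0.png",i); p=eyes.camera_params(n); print(n,np.round(p['xyz'],3),np.round(np.array(p['rotation']).ravel(),3),p['fx'])
    h=cv2.cvtColor(i,cv2.COLOR_BGR2HSV)
    for c,lo,hi in(("red",(0,150,60),(6,255,255)),("red2",(172,150,60),(180,255,255)),("orange",(8,150,80),(20,255,255)),("blue",(100,100,40),(125,255,255))):
        m=cv2.inRange(h,lo,hi); k,l,s,ce=cv2.connectedComponentsWithStats(m)
        for j in range(1,k):
            if s[j,4]>25: print(c,s[j],ce[j].round(1))
    a.append(i)
cv2.imwrite("pics/both.png",cv2.resize(np.vstack(a),(450,600)) if 0 else cv2.resize(np.hstack(a),(800,300)))
s=robot.get_state();print(s['tool_pos'],s['tool_rot'],s['time'])
E
```

```text
scene [1.503 0.542 1.101] [-2.354  0.004  2.096] 458.97445360137834
orange [239 151  17  18 177] [246.7 159.9]
blue [497  24  15  39 402] [505.7  45.7]
blue [251 143  23  19 244] [264.1 151.2]
blue [226 150  21  12  62] [235.9 155.8]
blue [ 212  163  101   63 2413] [272.4 191.2]
side [0.393 0.806 0.81 ] [-2.293  0.005 -2.863] 424.15620456237167
red [299 180   6  18  90] [301.4 188.3]
orange [258  48  55  25 831] [284.7  62.1]
orange [333  63  57  16 559] [360.9  70.7]
orange [275 158  24  31 401] [286.6 171.3]
orange [299 172  10   9  55] [303.5 176.1]
blue [ 216  155  126  105 5317] [276.9 213.4]
blue [286 159  29  15 105] [301.  166.5]
[ 0.20796111 -0.48139432  0.2415488 ] [-3.13981165e+00  1.23239066e-05  4.07775688e-01] 0.1
```

View pics/scene0.png

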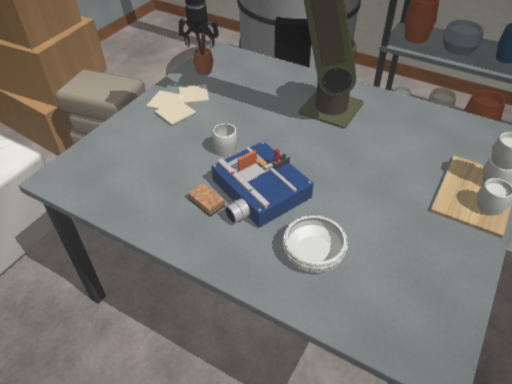

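View pics/side0.png

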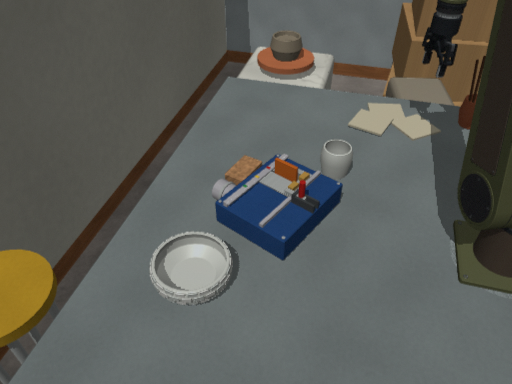

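The scene picture shows the orange tab at about (247,160), the knob at (277,155), the bowl at (315,244) and the tumbler at (225,138). The side picture shows the tab at (287,171) and the knob at (302,188). The camera rotation is given as rpy angles, so next I triangulate.

```bash
python3 - <<'E'
s=open('h.py').read().replace("np.array(p['rotation']).reshape(3,3)","Rm(p)").replace("def ray","from scipy.spatial.transform import Rotation as Rot\ndef Rm(p):\n    return Rot.from_euler('xyz',p['rotation']).as_matrix()\ndef ray",1)
s+='''
def tri(a,b):
    A=[];B=[]
    for o,d in(a,b):
        d=d/np.linalg.norm(d);P=np.eye(3)-np.outer(d,d);A.append(P);B.append(P@o)
    X=np.linalg.lstsq(np.vstack(A),np.hstack(B),rcond=None)[0]
    return X
'''
open('h.py','w').write(s)
E
python3 - <<'E'
from h import *
I={n:cv2.imread(f"pics/{n}0.png") for n in("scene","side")};P={n:eyes.camera_params(n) for n in I}
def blob(n,box,lo,hi):
    x0,y0,x1,y1=box;h=cv2.cvtColor(I[n],cv2.COLOR_BGR2HSV)[y0:y1,x0:x1].copy();h[...,0]=(h[...,0].astype(int)+20)%180
    m=cv2.inRange(h,lo,hi);k,l,s,c=cv2.connectedComponentsWithStats(m);j=1+np.argmax(s[1:,4]);print(n,s[j],c[j]+[x0,y0])
    return [s[j,0]+x0+s[j,2]/2-.5,s[j,1]+y0+s[j,3]/2-.5]
R=((10,140,50),(26,255,255));O=((26,150,80),(40,255,255))
k={'scene':blob('scene',(268,142,290,166),*R),'side':blob('side',(292,176,312,200),*R)}
t={'scene':blob('scene',(236,148,258,172),(22,150,80),(40,255,255)),'side':blob('side',(272,155,299,185),(22,150,80),(40,255,255))}
for nm,q in(('knob',k),('tab',t)):
    print(nm,tri(*[ray(P[n],*q[n]) for n in q]),[onz(P[n],*q[n],.121 if nm=='knob' else .108)for n in q])
# blue silhouette hull
for n,b in(("scene",(205,140,320,230)),("side",(205,150,350,265))):
    x0,y0,x1,y1=b;h=cv2.cvtColor(I[n],cv2.COLOR_BGR2HSV)[y0:y1,x0:x1];m=cv2.inRange(h,(100,100,30),(125,255,255))
    c=cv2.convexHull(np.vstack(cv2.findContours(m,0,2)[0])); c=cv2.approxPolyDP(c,3,True)[:,0]+[x0,y0]
    for u in c: print(n,u,onz(P[n],*u,.075)[:2].round(3),onz(P[n],*u,0)[:2].round(3))
E
```

```text
scene [ 7  7  4 13 37] [276.78378378 154.51351351]
side [ 7  4  6 18 98] [301.52040816 188.62244898]
scene [  3   3  17  18 177] [246.74576271 159.85310734]
side [  3   3  24  27 371] [286.06199461 170.07816712]
knob [0.49636293 0.01470389 0.12353291] [array([0.49343762, 0.01302973, 0.121     ]), array([0.49681377, 0.01222169, 0.121     ])]
tab [ 0.55004035 -0.06466328  0.10811085] [array([ 0.5477951 , -0.06698196,  0.108     ]), array([ 0.55043321, -0.06161804,  0.108     ])]
scene [310 197] [0.569 0.174] [0.501 0.147]
scene [259 225] [0.747 0.094] [0.692 0.062]
scene [212 166] [ 0.602 -0.171] [ 0.536 -0.224]
scene [264 143] [ 0.411 -0.081] [ 0.332 -0.126]
scene [312 183] [0.51  0.153] [0.437 0.124]
side [341 183] [ 0.406 -0.091] [ 0.408 -0.183]
side [339 201] [ 0.402 -0.019] [ 0.403 -0.103]
side [283 259] [0.498 0.205] [0.508 0.144]
side [217 220] [0.68 0.13] [0.709 0.061]
side [216 201] [0.705 0.066] [ 0.737 -0.01 ]
side [275 155] [ 0.606 -0.166] [ 0.628 -0.265]
```

Triangulated: knob at about (0.497, 0.014), tab at about (0.551, -0.064). The box corners give yaw ≈ -23.3° and centre ≈ (0.555, -0.010), and this agrees with the given sizes. I'm moving over the knob and turning the tool to the box's axes.

>>> arm_command(plan=[0.045, -0.034, 0, 0, 0, 5.8, 0.09, -0.068, 0, 0, 0, 11.7, 0.135, -0.102, 0, 0, 0, 17.5, 0.18, -0.136, 0, 0, 0, 23.4, 0.225, -0.17, 0, 0, 0, 29.2, 0.27, -0.204, 0, 0, 0, 35, 0.315, -0.238, 0, 0, 0, 40.9, 0.36, -0.272, 0, 0, 0, 46.7], grip=1)

```text
time: 1.1
tool_pos: [0.415, -0.1319, 0.2421]
tool_rot: [-3.098, 0.002, -0.339]
ft_force: [-0.4, -0.5, 0.5]
width: 1.004
grasp_force: 0.0
```

```bash
cat >> h.py <<'E'
def rel(X):
    s=robot.get_state(); R=Rot.from_euler('xyz',s['tool_rot']).as_matrix(); print('t',s['time'],'tcp',np.round(s['tool_pos'],4),'rot',np.round(np.degrees(s['tool_rot']),2),'F',np.round(s['ft_force'],1),'w',round(s['width'],3)); print('shift',np.round(R.T@(np.array(X)-s['tool_pos']),4))
E
python3 -c "
from h import *
rel([.497,.0147,.22])"
```

```text
t 1.1 tcp [ 0.415  -0.1319  0.2421] rot [-1.7748e+02  1.2000e-01 -1.9410e+01] F [-0.4 -0.5  0.5] w 1.004
shift [ 0.0287 -0.1643  0.0293]
```

>>> arm_command(plan=[0.005, -0.04, 0, 0, 0, 0, 0.01, -0.08, 0, 0, 0, 0, 0.02, -0.121, 0, 0, 0, 0, 0.02, -0.121, 0, 0, 0, 0, 0.02, -0.121, 0, 0, 0, 0])

```text
time: 1.72
tool_pos: [0.4554, -0.096, 0.2473]
tool_rot: [-3.049, 0.004, -0.268]
ft_force: [0.7, 0.1, 0.3]
width: 1.003
grasp_force: 0.0
```

```bash
python3 -c "
from h import *
rel([.497,.0147,.122])
p=eyes.camera_params('wrist');i=eyes.camera('wrist');cv2.imwrite('pics/w1.png',i);print(p)
for X in([.497,.0147,.145],[.497,.0147,.121],[.551,-.064,.133]):print(px(p,X))
"
```

```text
t 1.725 tcp [ 0.4554 -0.096   0.2473] rot [-174.68    0.2   -15.38] F [0.7 0.1 0.3] w 1.003
shift [ 0.0112 -0.1057  0.1356]
{'fx': 281.9442059981085, 'fy': 281.9442059981085, 'cx': 254.89317184499924, 'cy': 194.03447289728396, 'xyz': array([ 0.53041372, -0.12893511,  0.37815693]), 'rotation': array([ 2.81800133,  0.09327701, -1.83989328])}
(np.float64(135.7494684279705), np.float64(181.92189857902343))
(np.float64(147.78770467246534), np.float64(175.16848022977754))
(np.float64(201.34223315945562), np.float64(96.23135358730497))
```

View pics/w1.png

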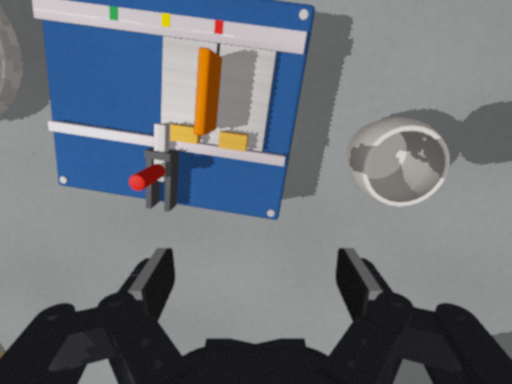

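The wrist view shows the knob top at (138,182), as predicted, and the tab at (207,92). The tool hasn't reached its target and is slightly tilted, so I'll check the joints and let it settle.

>>> arm_command(plan=[0, 0, 0, 0, 0, 0, 0, 0, 0, 0, 0, 0])

```text
time: 2.02
tool_pos: [0.4549, -0.096, 0.2474]
tool_rot: [-3.049, 0.003, -0.269]
ft_force: [0.4, 0.7, 0.2]
width: 1.001
grasp_force: 0.0
```

```bash
python3 -c "
from h import *
rel([.497,.0147,.122]);s=robot.get_state();print(np.round(s['joints'],3),np.round(s['qvel'],3))"
```

```text
t 2.025 tcp [ 0.4549 -0.096   0.2474] rot [-174.69    0.19  -15.39] F [0.4 0.7 0.2] w 1.001
shift [ 0.0116 -0.1058  0.1357]
[-0.27   0.157 -0.263  1.154  0.093  3.141] [ 0.001 -0.     0.001 -0.001  0.001  0.001]
```

Joint 6 is at its limit. I'll use the equivalent half-turned grasp (yaw 156.7°), with the tool turned the other way.

```bash
cat >> h.py <<'E'
def rv(yaw,X):
    s=robot.get_state(); R=Rot.from_euler('xyz',s['tool_rot']); T=Rot.from_euler('xyz',[np.pi,0,np.radians(yaw)])
    print('turn',np.round((R.inv()*T).as_rotvec(degrees=True),2),'shift',np.round(R.inv().apply(np.array(X)-s['tool_pos']),4))
E
python3 -c "
from h import *
rv(68,[.48,-.04,.245])"
```

```text
turn [ -4.48  -3.71 -83.34] shift [ 0.0093 -0.0601  0.008 ]
```

>>> arm_command(plan=[0.001, -0.008, 0.001, -0.56, -0.46, -10.4, 0.002, -0.015, 0.002, -1.12, -0.93, -20.8, 0.003, -0.023, 0.003, -1.68, -1.39, -31.2, 0.005, -0.03, 0.004, -2.24, -1.86, -41.6, 0.006, -0.038, 0.005, -2.8, -2.32, -52, 0.007, -0.045, 0.006, -3.36, -2.78, -62.4, 0.008, -0.053, 0.007, -3.92, -3.25, -72.8, 0.009, -0.06, 0.008, -4.48, -3.71, -83.3])

```text
time: 3.02
tool_pos: [0.4799, -0.0397, 0.245]
tool_rot: [3.141, 0.0, 1.192]
ft_force: [-0.0, -0.5, 0.7]
width: 1.002
grasp_force: 0.0
```

>>> arm_command(plan=[0, 0, 0, 0, 0, -10.5, 0, 0, 0, 0, 0, -21, 0, 0, 0, 0, 0, -31.5, 0, 0, 0, 0, 0, -42, 0, 0, 0, 0, 0, -52.5, 0, 0, 0, 0, 0, -63, 0, 0, 0, 0, 0, -73.5, 0, 0, 0, 0, 0, -84])

```text
time: 4.03
tool_pos: [0.4798, -0.04, 0.245]
tool_rot: [3.141, 0.0, 2.658]
ft_force: [0.1, -0.6, -0.4]
width: 0.997
grasp_force: 0.0
```

>>> arm_command(plan=[0, 0, 0, 0, 0, 0, 0, 0, 0, 0, 0, 0])

```text
time: 4.28
tool_pos: [0.4798, -0.0399, 0.245]
tool_rot: [3.141, 0.0, 2.65]
ft_force: [-0.6, -0.2, 0.9]
width: 1.003
grasp_force: 0.0
```

```bash
python3 -c "
from h import *
rv(156.7,[.497,.0147,.2]);s=robot.get_state();print(s['tool_pos'],np.degrees(s['tool_rot']),np.round(s['joints'],2))"
```

```text
turn [ 0.01  0.01 -4.86] shift [0.0107 0.0563 0.045 ]
[ 0.47984962 -0.03994114  0.24498264] [1.79990780e+02 6.46410960e-03 1.51835557e+02] [-0.08  0.18 -0.23  1.15  0.    0.41]
```

>>> arm_command(plan=[0.003, 0.015, 0.01, 0, 0, -1.2, 0.006, 0.029, 0.02, 0, 0, -2.5, 0.011, 0.056, 0.045, 0, 0, -4.9, 0.011, 0.056, 0.045, 0, 0, -4.9, 0.011, 0.056, 0.045, 0, 0, -4.9])

```text
time: 4.9
tool_pos: [0.4963, 0.0151, 0.1998]
tool_rot: [-3.141, -0.001, 2.739]
ft_force: [-1.2, 0.0, 0.2]
width: 1.0
grasp_force: 0.0
```

```bash
python3 -c "
from h import *
rv(156.7,[.497,.0147,.122])
p=eyes.camera_params('wrist');i=eyes.camera('wrist');cv2.imwrite('pics/w2.png',i);print(p['xyz'])
for X in([.497,.0147,.145],[.497,.0147,.121],[.551,-.064,.133]):print(px(p,X))
"
```

```text
turn [-0.03 -0.03  0.23] shift [-0.0008 -0.      0.0778]
[0.4217621  0.04723318 0.33149989]
(np.float64(254.3287570438225), np.float64(220.6517097396142))
(np.float64(254.38823062398146), np.float64(208.52937886026515))
(np.float64(194.13172759201188), np.float64(302.10846364944643))
```

View pics/w2.png

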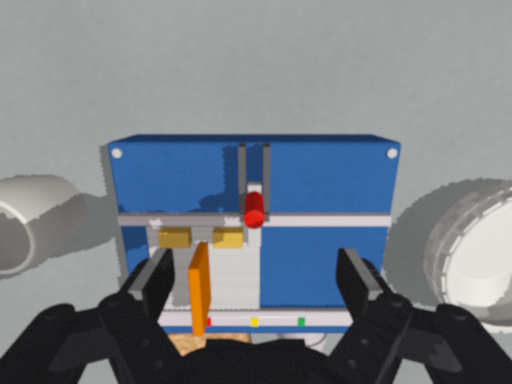

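The knob top at (254,217) sits between the jaws, and the tool is aligned with the box. Going down and gripping.

>>> arm_command(plan=[0, 0, 0.025, 0, 0, 0, 0, 0, 0.05, 0, 0, 0, 0.001, 0, 0.078, 0, 0, 0, 0.001, 0, 0.078, 0, 0, 0])

```text
time: 5.45
tool_pos: [0.4941, 0.0146, 0.121]
tool_rot: [-3.14, -0.003, 2.737]
ft_force: [-0.2, -0.7, 1.1]
width: 0.998
grasp_force: 0.0
```

>>> arm_command(plan=[0, 0, 0, 0, 0, 0, 0, 0, 0, 0, 0, 0, 0, 0, 0, 0, 0, 0, 0, 0, 0, 0, 0, 0, 0, 0, 0, 0, 0, 0, 0, 0, 0, 0, 0, 0, 0, 0, 0, 0, 0, 0, 0, 0, 0, 0, 0, 0], grip=0, force=30)

```text
time: 6.45
tool_pos: [0.4957, 0.0144, 0.1226]
tool_rot: [-3.141, 0.001, 2.738]
ft_force: [-1.5, -3.2, 7.2]
width: 0.179
grasp_force: 29.3
```

Gripped at about 15 mm, which matches the knob. Drawing the bolt.

>>> arm_command(plan=[0.005, 0, 0, 0, 0, 0, 0.01, 0, 0, 0, 0, 0, 0.015, 0, 0, 0, 0, 0, 0.02, 0, 0, 0, 0, 0, 0.025, 0, 0, 0, 0, 0, 0.03, 0, 0, 0, 0, 0, 0.031, 0, 0, 0, 0, 0, 0.031, 0, 0, 0, 0, 0])

```text
time: 7.45
tool_pos: [0.4696, 0.0257, 0.1226]
tool_rot: [-3.14, 0.006, 2.737]
ft_force: [3.4, -7.1, 0.3]
width: 0.183
grasp_force: 29.4
```

>>> arm_command(plan=[0.003, 0, 0, 0, 0, 0, 0.003, 0, 0, 0, 0, 0, 0.003, 0, 0, 0, 0, 0])

```text
time: 7.82
tool_pos: [0.4695, 0.0257, 0.1226]
tool_rot: [-3.139, 0.012, 2.737]
ft_force: [10.1, -11.2, -5.7]
width: 0.174
grasp_force: 29.6
```

The force rises with no motion, so the bolt is at its hard stop. Unloading, releasing and lifting.

>>> arm_command(plan=[-0.004, 0, 0, 0, 0, 0, -0.004, 0, 0, 0, 0, 0, -0.004, 0, 0, 0, 0, 0, -0.004, 0, 0, 0, 0, 0], grip=1)

```text
time: 8.32
tool_pos: [0.4676, 0.0272, 0.1219]
tool_rot: [3.141, -0.001, 2.739]
ft_force: [0.3, -0.4, -0.2]
width: 0.993
grasp_force: 0.0
```

>>> arm_command(plan=[0, 0, 0, 0, 0, 0, 0, 0, 0, 0, 0, 0, 0, 0, -0.02, 0, 0, 0, 0, 0, -0.05, 0, 0, 0, 0, 0, -0.08, 0, 0, 0, 0, 0, -0.08, 0, 0, 0, 0, 0, -0.08, 0, 0, 0])

```text
time: 9.2
tool_pos: [0.4676, 0.0269, 0.2014]
tool_rot: [-3.141, -0.0, 2.738]
ft_force: [-0.1, -0.6, -0.4]
width: 1.002
grasp_force: 0.0
```

```bash
python3 -c "
from h import *
t=np.array([.551,-.064]);by=np.array([.3955,.918]);q=t-.05*by
rv(156.7,[q[0],q[1],.19])
p=eyes.camera_params('wrist');i=eyes.camera('wrist');cv2.imwrite('pics/w3.png',i)
for X in([.4695,.0257,.145],[.497,.0147,.145],[.551,-.064,.133]):print(px(p,X))
"
```

```text
turn [-0.01 -0.03  0.19] shift [-0.1122 -0.1008  0.0114]
(np.float64(253.92996246200485), np.float64(221.47938345846134))
(np.float64(254.87750797925634), np.float64(257.2887342873304))
(np.float64(197.38149662056495), np.float64(329.7496616091383))
```

View pics/w3.png

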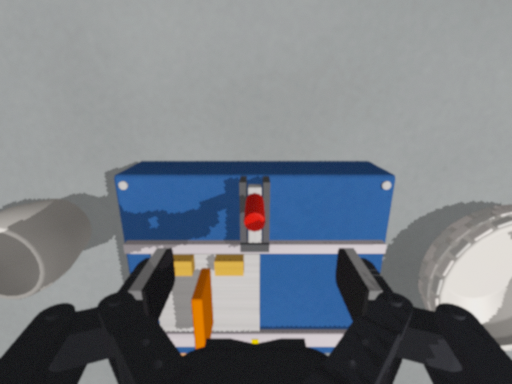

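The bolt is drawn out: the knob is at (255,218) and clear of the brass teeth, and the tab is still at shut. Moving with closed fingers to the -y side of the tab.

>>> arm_command(plan=[-0.03, -0.028, 0, 0, 0, 0, -0.06, -0.055, 0, 0, 0, 0, -0.09, -0.082, 0, 0, 0, 0, -0.112, -0.101, 0, 0, 0, 0, -0.112, -0.101, 0.012, 0, 0, 0, -0.112, -0.101, 0.012, 0, 0, 0], grip=0)

```text
time: 10.0
tool_pos: [0.5293, -0.1091, 0.1876]
tool_rot: [-3.141, -0.005, 2.738]
ft_force: [-0.8, 0.1, 0.1]
width: 0.001
grasp_force: 0.0
```

>>> arm_command(plan=[0, 0, 0.025, 0, 0, 0, 0, 0, 0.05, 0, 0, 0, 0, 0, 0.078, 0, 0, 0, 0, 0, 0.078, 0, 0, 0, 0, 0, 0.078, 0, 0, 0])

```text
time: 10.62
tool_pos: [0.5315, -0.1093, 0.1127]
tool_rot: [3.141, 0.0, 2.739]
ft_force: [0.8, -0.7, 0.6]
width: 0.0
grasp_force: 0.0
```

```bash
python3 -c "
from h import *
t=np.array([.551,-.064]);by=np.array([.3955,.918]);q=t-.02*by
rv(156.7,[q[0],q[1],.112]);s=robot.get_state();print(s['ft_force'],s['width'],s['tool_pos'])
i=eyes.camera('side')[110:270,180:380];j=eyes.camera('wrist');cv2.imwrite('pics/s4.png',np.hstack([cv2.resize(i,(400,320)),cv2.resize(j,(400,320))]))
"
```

```text
turn [0.02 0.03 0.25] shift [-0.0001  0.0294  0.0007]
[ 0.81054041 -0.66707993  0.64103815] 0.00011595862790660058 [ 0.53146747 -0.10932686  0.11269806]
```

View pics/s4.png

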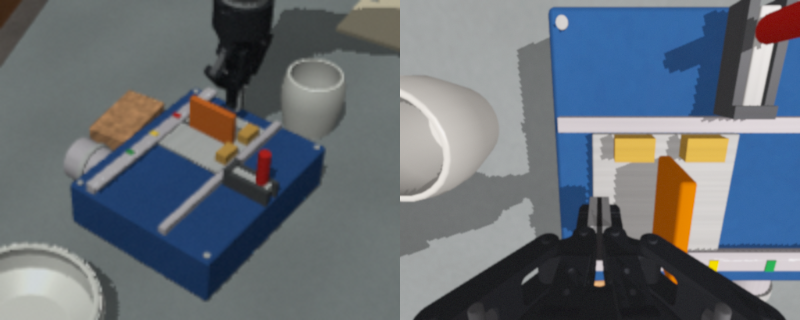

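The closed fingers stand on the -y side of the tab, with the tumbler and tab clear. Approaching slowly until contact.

>>> arm_command(plan=[0, 0.006, 0, 0, 0, 0, 0, 0.012, 0, 0, 0, 0, 0, 0.018, 0, 0, 0, 0, 0, 0.024, 0, 0, 0, 0, 0, 0.026, 0, 0, 0, 0, 0, 0.028, 0, 0, 0, 0])

```text
time: 11.48
tool_pos: [0.5424, -0.084, 0.1119]
tool_rot: [3.142, -0.0, 2.738]
ft_force: [-0.2, 0.5, 0.3]
width: -0.002
grasp_force: 0.0
```

>>> arm_command(plan=[0, 0.002, 0, 0, 0, 0, 0, 0.004, 0, 0, 0, 0, 0, 0.006, 0, 0, 0, 0, 0, 0.008, 0, 0, 0, 0])

```text
time: 11.98
tool_pos: [0.5444, -0.0794, 0.112]
tool_rot: [-3.136, 0.0, 2.737]
ft_force: [-3.2, -8.0, 2.6]
width: -0.0
grasp_force: 4.5
```

Contact: about 8.5 N along the box's -y. Pushing slowly on towards the crest.

>>> arm_command(plan=[0, 0.002, 0, 0, 0, 0, 0, 0.004, 0, 0, 0, 0, 0, 0.006, 0, 0, 0, 0, 0, 0.008, 0, 0, 0, 0, 0, 0.01, 0, 0, 0, 0, 0, 0.012, 0, 0, 0, 0, 0, 0.014, 0, 0, 0, 0, 0, 0.016, 0, 0, 0, 0])

```text
time: 12.98
tool_pos: [0.5503, -0.0654, 0.112]
tool_rot: [-3.134, 0.0, 2.736]
ft_force: [-4.3, -9.5, 3.3]
width: 0.001
grasp_force: 5.3
```

>>> arm_command(plan=[0, 0.001, 0, 0, 0, 0, 0, 0.002, 0, 0, 0, 0, 0, 0.003, 0, 0, 0, 0, 0, 0.004, 0, 0, 0, 0])

```text
time: 13.48
tool_pos: [0.552, -0.0615, 0.112]
tool_rot: [-3.135, 0.0, 2.736]
ft_force: [-3.1, -9.2, 2.1]
width: 0.002
grasp_force: 5.0
```

>>> arm_command(plan=[0, 0.001, 0, 0, 0, 0, 0, 0.002, 0, 0, 0, 0, 0, 0.003, 0, 0, 0, 0, 0, 0.004, 0, 0, 0, 0, 0, 0.005, 0, 0, 0, 0])

```text
time: 14.1
tool_pos: [0.5556, -0.0534, 0.112]
tool_rot: [3.141, 0.0, 2.739]
ft_force: [-0.0, 0.1, 0.7]
width: 0.003
grasp_force: 0.0
```

The force fell to zero, so the plate has passed the crest and run ahead. Backing off, waiting 0.5 s, lifting and looking.

>>> arm_command(plan=[0, -0.005, 0, 0, 0, 0, 0, -0.01, 0, 0, 0, 0, 0, -0.015, 0, 0, 0, 0, 0, -0.015, -0.03, 0, 0, 0, 0, -0.015, -0.06, 0, 0, 0, 0, -0.015, -0.088, 0, 0, 0, 0, -0.015, -0.088, 0, 0, 0, 0, -0.015, -0.088, 0, 0, 0], grip=1)

```text
time: 15.1
tool_pos: [0.549, -0.0678, 0.1993]
tool_rot: [-3.142, -0.001, 2.738]
ft_force: [-0.3, 0.2, -1.0]
width: 1.001
grasp_force: 0.0
```

```bash
python3 -c "
from h import *
rv(156.7,[.468,.027,.2])
a=eyes.camera('side')
p=eyes.camera_params('side')
h=cv2.cvtColor(a,cv2.COLOR_BGR2HSV)[150:200,265:305];h[...,0]=(h[...,0].astype(int)+20)%180
m=cv2.inRange(h,(22,150,80),(40,255,255));k,l,s,c=cv2.connectedComponentsWithStats(m);print(s[1:],c[1:]+[265,150]);j=1+np.argmax(s[1:,4])
u=[s[j,0]+265+s[j,2]/2-.5,s[j,1]+150+s[j,3]/2-.5];X=onz(p,*u,.108);X0=np.array([.55043,-.061618]);d=X[:2]-X0;print(X,'dy',d@[.3955,.918],'dx',d@[.918,-.3955])
j=eyes.camera('wrist');cv2.imwrite('pics/s5.png',np.hstack([cv2.resize(a[110:270,180:380],(400,320)),cv2.resize(j,(400,320))]))
"
```

```text
turn [-0.   -0.04  0.18] shift [ 0.1117  0.0554 -0.0006]
[[  0  17  22  33 410]
 [ 23  32  10   9  57]] [[275.95853659 181.17560976]
 [292.71929825 185.78947368]]
[ 0.56691169 -0.00600077  0.108     ] dy 0.05757512713016167 dx -0.0068664263115138695
```

View pics/s5.png

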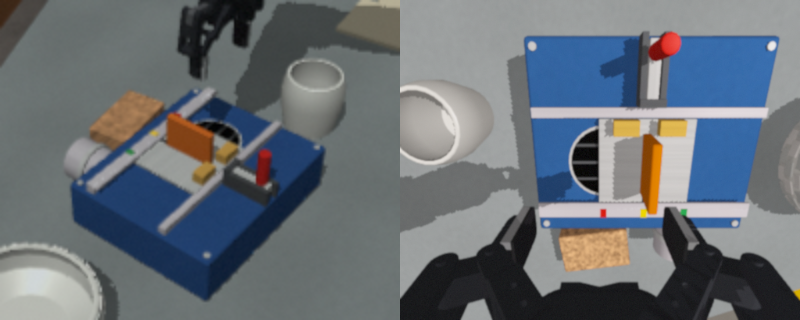

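The plate rests at half-open: the port is half uncovered, the line is at the yellow mark, and the teeth straddle the bolt line. Back to the knob.

>>> arm_command(plan=[0.028, 0.014, 0, 0, 0, 0, 0.056, 0.028, 0, 0, 0, 0, 0.085, 0.042, 0, 0, 0, 0, 0.112, 0.056, 0, 0, 0, 0, 0.112, 0.056, 0.01, 0, 0, 0, 0.112, 0.056, 0.04, 0, 0, 0, 0.112, 0.056, 0.077, 0, 0, 0, 0.112, 0.056, 0.077, 0, 0, 0])

```text
time: 16.2
tool_pos: [0.4656, 0.0271, 0.1199]
tool_rot: [-3.138, -0.006, 2.738]
ft_force: [-0.2, -0.2, -0.1]
width: 1.004
grasp_force: 0.0
```

>>> arm_command(plan=[0, 0, 0, 0, 0, 0, 0, 0, 0, 0, 0, 0, 0, 0, 0, 0, 0, 0, 0, 0, 0, 0, 0, 0, 0, 0, 0, 0, 0, 0, 0, 0, 0, 0, 0, 0, 0, 0, 0, 0, 0, 0, 0, 0, 0, 0, 0, 0], grip=0, force=30)

```text
time: 17.2
tool_pos: [0.4683, 0.0262, 0.1238]
tool_rot: [-3.138, 0.002, 2.738]
ft_force: [-1.9, -4.6, 5.8]
width: 0.175
grasp_force: 29.2
```

>>> arm_command(plan=[-0.005, 0, 0, 0, 0, 0, -0.01, 0, 0, 0, 0, 0, -0.015, 0, 0, 0, 0, 0, -0.02, 0, 0, 0, 0, 0, -0.025, 0, 0, 0, 0, 0, -0.029, 0, 0, 0, 0, 0, -0.031, 0, 0, 0, 0, 0, -0.031, 0, 0, 0, 0, 0])

```text
time: 18.2
tool_pos: [0.4959, 0.0144, 0.1238]
tool_rot: [-3.139, 0.0, 2.738]
ft_force: [-4.5, -4.3, 7.2]
width: 0.176
grasp_force: 29.5
```

Moved 30 mm, back to the home position. A short extra push to be sure it's seated.

>>> arm_command(plan=[-0.003, 0, 0, 0, 0, 0, -0.003, 0, 0, 0, 0, 0, -0.003, 0, 0, 0, 0, 0])

```text
time: 18.58
tool_pos: [0.496, 0.0143, 0.1238]
tool_rot: [-3.139, -0.005, 2.738]
ft_force: [-9.2, -0.5, 12.7]
width: 0.178
grasp_force: 30.1
```

>>> arm_command(plan=[0.003, 0, 0, 0, 0, 0, 0.003, 0, 0, 0, 0, 0, 0.003, 0, 0, 0, 0, 0, 0.003, 0, 0, 0, 0, 0, 0.003, 0, 0, 0, 0, 0], grip=1)

```text
time: 19.2
tool_pos: [0.4971, 0.0157, 0.1229]
tool_rot: [3.141, 0.0, 2.738]
ft_force: [0.0, -0.2, -0.7]
width: 1.001
grasp_force: 0.0
```

>>> arm_command(plan=[0, 0, -0.02, 0, 0, 0, 0, 0, -0.05, 0, 0, 0, 0, 0, -0.09, 0, 0, 0, 0.03, 0, -0.11, 0, 0, 0, 0.03, 0, -0.11, 0, 0, 0, 0.03, 0, -0.11, 0, 0, 0])

```text
time: 19.95
tool_pos: [0.4696, 0.0274, 0.2327]
tool_rot: [3.141, 0.001, 2.738]
ft_force: [-0.3, 0.4, -0.8]
width: 1.0
grasp_force: 0.0
```

```bash
python3 -c "
from h import *
p=eyes.camera_params('wrist');j=eyes.camera('wrist')
for X in([.4695,.0257,.145],[.496,.0144,.145]):print(px(p,X))
a=eyes.camera('side');cv2.imwrite('pics/s6.png',np.hstack([cv2.resize(a[110:270,180:380],(400,320)),cv2.resize(j,(400,320))]))
"
```

```text
(np.float64(252.5669126743911), np.float64(204.30386513507128))
(np.float64(252.6715000560287), np.float64(235.6273309859194))
```

View pics/s6.png

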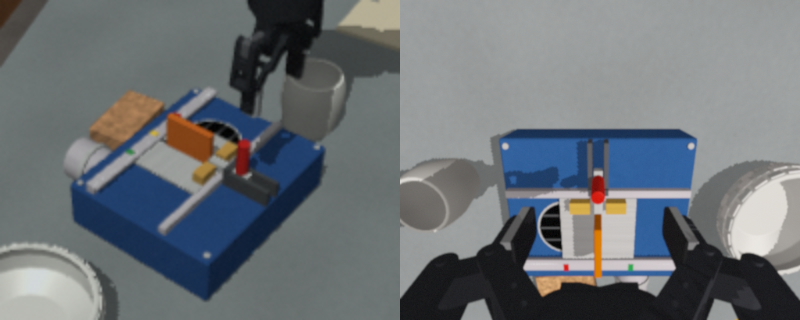

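The knob top is at the home position: full-frame about (253,236), as predicted. The bolt nose sits between the teeth, the plate is at yellow, and the gripper is clear.

```bash
python3 -c "
from h import *
print(robot.hand_in())"
```

```text
the job is handed in; nothing more can be done
None
```

I set the box to half-open at the yellow mark with the bolt pushed home, left the bowl, tumbler and sanding block untouched, and handed the job in after about 20 s of the 62 s; the hand-in gave no verdict.

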